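Wipe the wood chips off a carving panel

TASK

Take the red-gripped scraper block and wipe all six dark wood chips off the pale carving panel into the green catch tray along its edge; the chips are splintery, so keep the gripper's fingers off them. Then put the scraper away in its yellow-rimmed holder, set down flat and fully home in the pocket. Leave the yellow gouge, the sharpening stone and the wax tin where they lie.

Things in the scene. Friction and masses are not known exactly. Their poses are not given: they have to be found in the camera images.
- station: Fixed carving station, place and yaw vary; origin at bench level. Pale pine panel: x = -90..90, y = -100..130 mm, flat top 60 mm above the bench (the lines on it are only drawn). Along its -y edge a green open catch tray takes what is pushed off to -y: x = -110..110, y = -215..-98 mm, walls 6 mm thick and 34 mm high, floor at 4 mm
- panel_mid (a point): centre of the panel's top face (station frame 0, 15, 60 mm), axes as the station's
- tray_mid (a point): centre of the tray's floor (station frame 0, -156, 4 mm), axes as the station's
- scraper: Loose scraper block, about 250 g, standing on its sole; origin at the centre of its underside, z up. Foot 110 mm along x, 34 mm along y, 24 mm high (black rubber sole, pale wood); on it, centred, a red grip 80 mm along x, 26 mm along y, from 24 to 70 mm height. Grip it from above across its y. Same after a half turn
- holder: Fixed yellow-rimmed holder, 144 mm along x, 68 along y, 22 high; origin at the centre of its underside. Open pocket 120 mm along x, 44 along y, 14 deep; the scraper fits either way round. At the start holder and scraper stand one to the left and one to the right of the station; which is where varies
- pocket_floor (a point): centre of the holder's pocket floor, 8 mm above the bench, axes as the holder's
- gouge_yellow: bystander: gouge with yellow handle lying on the left, 190 mm long, 28 mm high
- stone: bystander: sharpening stone lying on the right, 150 x 50 mm, 25 mm high
- tin: bystander: brass-coloured wax tin on the right, 70 mm across, 50 mm high
- chip0: one of six dark brown wood chips lying flat on the panel, 34 x 18 mm, 7 mm thick (11 mm at a step on top), 10 g; origin at the centre of its underside, x along its length
- chip1: one of six dark brown wood chips lying flat on the panel, 34 x 18 mm, 7 mm thick (11 mm at a step on top), 10 g; origin at the centre of its underside, x along its length
- chip2: one of six dark brown wood chips lying flat on the panel, 34 x 18 mm, 7 mm thick (11 mm at a step on top), 10 g; origin at the centre of its underside, x along its length
- chip3: one of six dark brown wood chips lying flat on the panel, 34 x 18 mm, 7 mm thick (11 mm at a step on top), 10 g; origin at the centre of its underside, x along its length
- chip4: one of six dark brown wood chips lying flat on the panel, 34 x 18 mm, 7 mm thick (11 mm at a step on top), 10 g; origin at the centre of its underside, x along its length
- chip5: one of six dark brown wood chips lying flat on the panel, 34 x 18 mm, 7 mm thick (11 mm at a step on top), 10 g; origin at the centre of its underside, x along its length
Things that resemble listed ones, but are neither listed nor needed, are in the scene too. Leave any turquoise look-alike of the scraper alone.

How it is judged:
On the way, in this order (a step that is already met when the one before it is completed fails the run):
1. all six chips lie in the catch tray (x of chip0 in the frame of station between -0.105 and 0.105 m and y of chip0 in the frame of station between -0.21 and -0.1 m and z of each of chip0, chip1, chip2, chip3, chip4, chip5 in the frame of station below 0.05 m and x of chip1 in the frame of station between -0.105 and 0.105 m and y of chip1 in the frame of station between -0.21 and -0.1 m and x of chip2 in the frame of station between -0.105 and 0.105 m and y of chip2 in the frame of station between -0.21 and -0.1 m and x of chip3 in the frame of station between -0.105 and 0.105 m and y of chip3 in the frame of station between -0.21 and -0.1 m and x of chip4 in the frame of station between -0.105 and 0.105 m and y of chip4 in the frame of station between -0.21 and -0.1 m and x of chip5 in the frame of station between -0.105 and 0.105 m and y of chip5 in the frame of station between -0.21 and -0.1 m), for 0.2 s.
2. then the scraper stands fully home in the holder's pocket (horizontal distance between scraper and pocket_floor below 0.012 m and z of scraper in the frame of pocket_floor below 0.003 m and angle between scraper's own z axis and vertical below 0.06 rad and angle between the x axis of scraper and the x axis of holder, either way round below 0.16 rad and linear speed of scraper below 0.02 m/s), for 0.2 s.
At the end, for the whole second after the job is handed in: All six chips lie in the tray, origins under 50 mm above the bench; the scraper is released and at rest in the holder's pocket: underside within 3 mm of its floor, within 12 mm of its centre, tilted under 0.06 rad, along the pocket within 0.16 rad (either way round) (all of step 1 and all of step 2); the robot touches nothing.
It fails at once if the gripper's fingers touch a chip (contact force between the fingers and chip0 above 0.5 N or contact force between the fingers and chip1 above 0.5 N or contact force between the fingers and chip2 above 0.5 N or contact force between the fingers and chip3 above 0.5 N or contact force between the fingers and chip4 above 0.5 N or contact force between the fingers and chip5 above 0.5 N).
It fails at once if the yellow gouge, the stone or the tin is moved by more than 30 mm (distance of any of gouge_yellow, stone, tin from where it was at the start of the episode above 0.03 m).
It also fails if it takes over 64 s, if anything falls off the work surface, if the arm or the gripper's body presses on something with over 40 N, if the wrist force passes 120 N, or if a joint passes its speed limit or range.

ROBOT

A 7-joint arm with a two-finger parallel gripper is mounted at the origin on the work surface. World frame = base frame: x ahead of the robot, y to its left, z up, the work surface at z = 0. Lengths are in m, angles in rad, forces in N, time in s.
With the tool pointing down it reaches from about 0.4 to 0.85 m from the base axis. Payload 10.4 kg.
Tool frame: the origin (TCP) lies midway between the tips of the shut fingers; the grasp point (between the pads) lies 19 mm behind it; y points along the fingers, x is the direction in which the jaws open and shut, and the axes are right-handed (so a half turn about y gives the same grasp; the last joint's range is limited). The gripper opens to 87 mm and grips with 3 to 60 N. Pads are 19 mm wide; open, the fingers measure 117 mm over their backs; the gripper's body (75 mm by 190 mm) begins 51 mm behind the grasp point.
Start: joints at [-1.285, 0.332, -0.065, 1.46, 0.022, 1.35, -0.088], TCP at [0.19, 0.595, 0.223] pointing down, gripper open.
Joint ranges: [-2.6, 2.6], [-0.5, 2.12], [-1.47, 1.34], [0.16, 2.42], [-1.27, 4.41], [0.06, 2.06], [-2.6, 2.6]. Speed limits (rad/s): [2.22, 2.22, 2.79, 2.79, 3.14, 3.14, 3.14].

INTERFACE

Orientations are given as a unit quaternion [x, y, z, w].
In Python, from bench import * gives the robot as it stands.
- The arm moves only by the tool jog_arm, never from a script. Its argument "commands" is a list of rows, each an object with "translation": the shift along the world's x, y, z in mm, a list of three; "twist": the turn about the world's z in rad. A call has 1 to 20 rows; each row shifts and turns the commanded pose from where the row before left it; what a row does not reach is not made up. A row lasts 1/10 s, in which the tool goes at most 50 mm and 8.59 degrees, less where a joint would pass 70% of its speed; a pose out of reach is approached as far as the arm can. A call is refused whole if a number of a shift passes 50 or a number of a turn 0.15, either way. A call with a gripper value outside its range is refused whole. "grip" is the closure, from 0 (fully open) to 1 (shut), set as the call begins (left out, the last holds). The fingers move at their own pace and stop on an object; "grip_force" is the grip in N (left out, the last holds). Time passes only in rows, so rows that do not move let the fingers close. It gives the time, the measured TCP pose, the force and the opening at its end, in the units of the state.
- read_state(): the state, without advancing time (a new reading comes with each control period).
- camera(name): name is "side" or "top"; returns a dict with "img" (420x560x3 uint8, red, green, blue), "fx", "fy", "cx", "cy" (pixels), "dist" ([k1, k2, p1, p2, k3] as OpenCV has them; the pictures are not rectified), "cam_to_world" (4x4, takes a point from camera to world coordinates). Camera axes: x right, y down, z forward; pixel columns grow to the right and rows downward; lengths in m; the calibration is good to about 2 mm. A picture is of the moment at which its call begins. There is no depth.
- close_job(): hands the job in, once; it reports no verdict.
The state is a dict: "time": time; "joint_positions": joint angles; "joint_vel": joint speeds; "joint_torque": joint torques, N m; "ee_pos": TCP position; "eef_rot": TCP orientation; "ft_force": force on the tool from outside, world axes, zero at the start; "torque": the same for the moment, N m; "width": finger opening in m.
Only numpy, scipy, OpenCV 4.12 (cv2) and the standard library are available. Lean on these libraries where they do the work, as an engineer would, in place of code of your own. Each camera call takes 0.05 s, during which the arm holds its last target.

## Working session

There is one attempt and no reset: what is moved stays moved. The work goes in short steps, Python scripts to look and compute and a tool call to move; the robot and the scene stay as the last step left them, time stands still between calls to the robot, and variables do not carry over. Pictures are saved under pics/ and viewed, and the job is handed in when it is done.

Besides the shell and the picture viewer there is one more tool, called after ">>>" as name([rows], argument=value, ...), one row to a line, values as JSON. jog_arm: Moves the arm, as the interface text tells. Its arguments: {"type":"object","properties":{"commands":{"type":"array"},"grip":{"type":"number"},"grip_force":{"type":"number"}},"required":["commands"]}

```bash
mkdir -p pics; ls
python3 - <<'E'
from bench import *
import cv2
s=read_state();print({k:s[k] for k in('time','ee_pos','eef_rot','width','ft_force')})
for n in('top','side'):
    c=camera(n);cv2.imwrite(f'pics/{n}0.png',c['img'][:,:,::-1]);print(n,c['fx'],c['fy'],c['cx'],c['cy'],c['dist']);print(c['cam_to_world'])
E
```

```text
pics
{'time': 0.0, 'ee_pos': array([0.18978896, 0.59509343, 0.22176291]), 'eef_rot': array([ 0.57122604,  0.41679999, -0.41757348, -0.57062332]), 'width': 0.0869561720817118, 'ft_force': array([ 0.19838907,  0.06674176, -0.31451952])}
top 492.4613458518498 492.4613458518498 271.1633848509397 210.92473379332648 [-0.1117246  0.         0.         0.         0.       ]
[[ 0.02168314 -0.9822781   0.1861708   0.27328044]
 [-0.99962859 -0.02437577 -0.01218613 -0.10213007]
 [ 0.01650823 -0.18583742 -0.98244182  1.25322393]
 [ 0.          0.          0.          1.        ]]
side 464.5413310377319 464.5413310377319 273.064573636549 216.87948463449584 [0.00571455 0.         0.         0.         0.        ]
[[-0.99922714 -0.03530427  0.0172837   0.45856956]
 [-0.03807758  0.7602079  -0.64856306  0.6028651 ]
 [ 0.00975784 -0.64871994 -0.76096467  0.91413646]
 [ 0.          0.          0.          1.        ]]
```

View pics/top0.png

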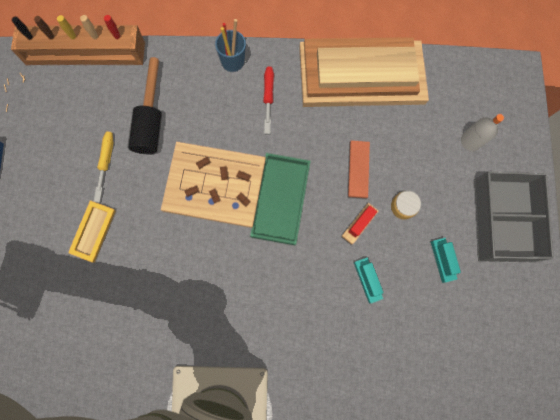

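View pics/side0.png

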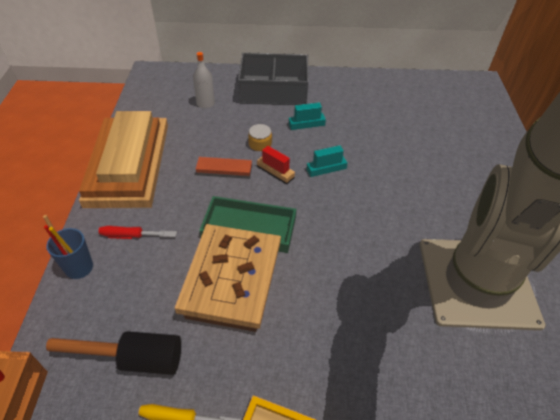

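The top view shows the panel at about px (213,184), with the tray at (280,198) to its right. The scraper is at (361,222), with the stone and tin next to it, and the holder is at (92,231). The arm blocks none of these. I'll measure next.

```bash
cat > h.py <<'E'
from bench import *
import cv2, numpy as np
def K(c): return np.array([[c['fx'],0,c['cx']],[0,c['fy'],c['cy']],[0,0,1.]])
def ray(c,uv,z):
    uv=np.array(uv,float).reshape(-1,1,2)
    n=cv2.undistortPoints(uv,K(c),np.array(c['dist'])).reshape(-1,2)
    T=np.array(c['cam_to_world']);d=np.c_[n,np.ones(len(n))]@T[:3,:3].T;o=T[:3,3]
    return o+d*((z-o[2])/d[:,2])[:,None]
def proj(c,P):
    T=np.linalg.inv(c['cam_to_world']);r,_=cv2.Rodrigues(T[:3,:3])
    return cv2.projectPoints(np.array(P,float).reshape(-1,1,3),r,T[:3,3],K(c),np.array(c['dist']))[0].reshape(-1,2)
def mask(c,lo,hi):
    return cv2.inRange(cv2.cvtColor(c['img'],cv2.COLOR_RGB2HSV),np.array(lo),np.array(hi))
def blobs(m,a=60):
    return [k for k in cv2.findContours(m,cv2.RETR_EXTERNAL,cv2.CHAIN_APPROX_NONE)[0] if cv2.contourArea(k)>a]
def rect(c,k,z):
    P=ray(c,k.reshape(-1,2),z)[:,:2]
    (x,y),(w,h),a=cv2.minAreaRect((P*1000).astype(np.float32))
    if w<h: w,h,a=h,w,a+90
    return np.round([x,y,w,h,(a+90)%180-90],1)
E
python3 - <<'E'
from h import *
from scipy.spatial.transform import Rotation as R
print(R.from_quat(read_state()['eef_rot']).as_matrix().round(3))
for n in('top','side'):
    c=camera(n);print(n)
    for name,lo,hi,z,a in(('red',(0,190,90),(6,255,255),.07,30),('red2',(174,190,90),(180,255,255),.07,30),('yellow',(22,170,120),(30,255,255),.022,60),('green',(65,80,30),(85,200,140),.034,300),('pine',(12,60,130),(21,170,255),.06,100),('dark',(0,80,20),(15,255,100),.067,25),('teal',(85,120,80),(95,255,255),.07,60)):
        m=mask(c,lo,hi)
        for k in blobs(m,a):
            M=cv2.moments(k);print(name,int(M['m10']/M['m00']),int(M['m01']/M['m00']),cv2.contourArea(k),rect(c,k,z))
    
    cv2.imwrite(f'pics/{n}_crop.png',cv2.resize(c['img'][120:270,60:440] if n=='top' else c['img'][130:420,130:420],None,fx=2,fy=2,interpolation=cv2.INTER_CUBIC)[:,:,::-1])
E
```

```text
[[ 0.304 -0.    -0.953]
 [ 0.953 -0.001  0.304]
 [-0.001 -1.    -0.   ]]
top
red 362 220 231.5 [ 478.2 -341.2   81.    21.5  -38.7]
red 268 85 178.5 [ 829.7 -102.7   95.7   18.2    1.2]
red 109 23 57.0 [997.1 327.   70.4  17.1  31.4]
green 280 198 3551.5 [ 538.2 -139.8  219.8  113.3   -9.2]
pine 349 236 101.5 [ 451.8 -319.7   52.3   35.8  -40. ]
pine 91 231 741.5 [438.2 326.8 120.5  43.3 -18.6]
pine 213 184 6502.0 [566.   29.6 232.  184.7  81. ]
pine 150 81 344.0 [839.3 208.2 137.3  22.9  -2.7]
pine 82 57 442.5 [907.  406.4 303.7  17.7 -89.7]
pine 362 71 8153.0 [ 884.2 -353.5  335.9  197.   -86.6]
pine 76 38 1986.0 [984.3 433.3 351.7 105.1  89.5]
dark 23 53 39.0 [912.6 567.2  27.7  21.   89.1]
dark 139 45 155.0 [9.373e+02 2.473e+02 1.014e+02 3.120e+01 8.000e-01]
dark 44 27 149.5 [993.7 516.3  83.9  21.4  46.7]
teal 368 279 638.5 [ 335.5 -356.4  104.2   40.5   19.9]
teal 445 259 733.0 [ 388.1 -548.4  104.5   50.8   14.4]
side
red 119 231 340.5 [832.1 -54.7  96.8  30.5  -2.2]
red 54 239 61.5 [973.8 -27.1 106.1   7.8 -47. ]
red 275 159 379.5 [ 480.9 -320.6  103.4   54.1  -40.7]
yellow 1
[... 668 characters left out ...]
-67.1]
dark 205 278 76.0 [617.3  62.1  32.8  15.1 -56.4]
dark 245 267 73.5 [533.3  30.   30.9  16.7  27.3]
dark 219 258 69.5 [592.    8.3  28.7  18.6   5.9]
dark 250 242 69.0 [525.7 -41.   32.   16.9  50.2]
dark 225 241 66.5 [584.5 -39.8  31.8  17.3  74.2]
dark 101 193 40.0 [ 906.2 -175.8   41.9   10.3    2.7]
dark 127 193 87.0 [ 842.  -178.9   74.1   17.1    8.3]
dark 222 173 65.5 [ 615.2 -262.7  139.4    8.6   -2.6]
dark 270 172 54.0 [ 484.6 -268.9  105.6   26.2  -26.5]
dark 272 162 142.5 [ 489.6 -309.9   85.6   26.9  -37. ]
dark 530 57 6234.0 [-368.7 -916.9  920.6  215.8   70.4]
teal 328 160 684.5 [ 342.9 -323.5  115.5   89.7   20.2]
teal 308 114 494.0 [ 397.1 -513.7  112.5  105.7  -80.1]
```

View pics/top_crop.png

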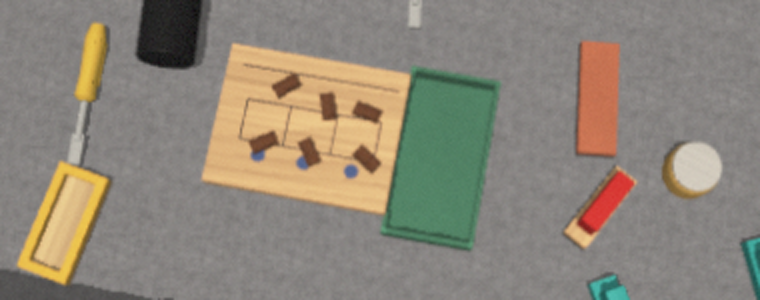

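View pics/side_crop.png

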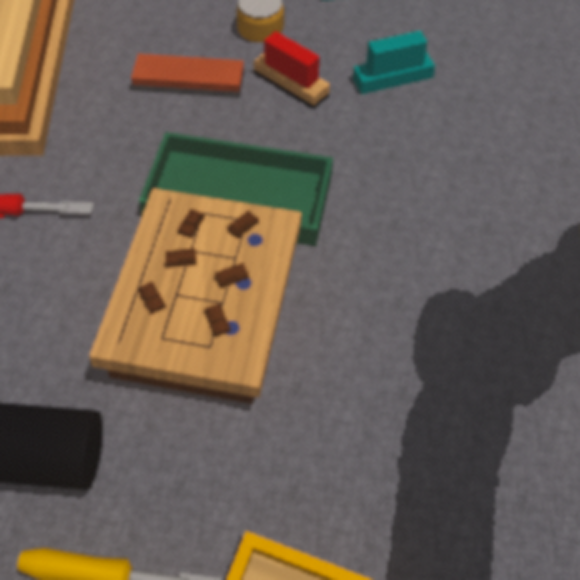

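Station centre and yaw (about -9°) agree in both views. I'll check the scraper and holder estimates with an overlay, and measure the holder rim on its own plane.

```bash
cat >> h.py <<'E'
def box(cx,cy,yaw,L,W,z):
    a=np.deg2rad(yaw);u=np.array([np.cos(a),np.sin(a)]);v=np.array([-u[1],u[0]])
    return np.array([[*(np.array([cx,cy])+sx*L/2*u+sy*W/2*v),z] for sx,sy in((1,1),(1,-1),(-1,-1),(-1,1))])/1000
E
python3 - <<'E'
from h import *
c=camera('top')
hs=cv2.cvtColor(c['img'],cv2.COLOR_RGB2HSV)
print('rim px',hs[218,80],hs[208,95],'floor',hs[231,92],'foot',hs[236,349],'grip',hs[220,363])
m=mask(c,(18,150,100),(32,255,255));m[:, :60]=0
for k in blobs(m,60):
    if cv2.boundingRect(k)[1]>190: print('rim',rect(c,k,22),rect(c,k,.022),cv2.boundingRect(k))
# inner pocket floor
m=mask(c,(12,60,130),(21,175,255))
for k in blobs(m,100):
    x,y,w,h=cv2.boundingRect(k)
    if 60<x<130 and y>180: print('pocket',rect(c,k,.008),rect(c,k,.022))
s=camera('side')
# grip top edge colours
im=cv2.resize(c['img'][195:250,335:390],None,fx=10,fy=10,interpolation=cv2.INTER_NEAREST)
q=(proj(c,box(478.2,-341.2,-38.7,80,26,70))-[335,195]+.5)*10
q2=(proj(c,box(478.2,-341.2,-38.7,110,34,24))-[335,195]+.5)*10
cv2.polylines(im,[q.astype(int)],True,(0,0,255));cv2.polylines(im,[q2.astype(int)],True,(0,255,0))
im2=cv2.resize(s['img'][135:190,245:305],None,fx=10,fy=10,interpolation=cv2.INTER_NEAREST)
q=(proj(s,box(478.2,-341.2,-38.7,80,26,70))-[245,135]+.5)*10
q2=(proj(s,box(478.2,-341.2,-38.7,110,34,24))-[245,135]+.5)*10
cv2.polylines(im2,[q.astype(int)],True,(0,0,255));cv2.polylines(im2,[q2.astype(int)],True,(0,255,0))
cv2.imwrite('pics/ov1.png',im[:,:,::-1]);cv2.imwrite('pics/ov2.png',im2[:,:,::-1])
E
```

```text
rim px [  5  11 134] [ 19 117 222] floor [ 19 100 226] foot [ 18 106 230] grip [  1 189 217]
rim [-2591.3 -7543.9  2415.3  1200.4   -18.3] [443.3 339.5 143.3  71.2 -18.3] (69, 201, 46, 61)
pocket [446.5 347.5 125.7  49.4 -18. ] [444.5 342.4 124.3  48.8 -18. ]
```

View pics/ov1.png

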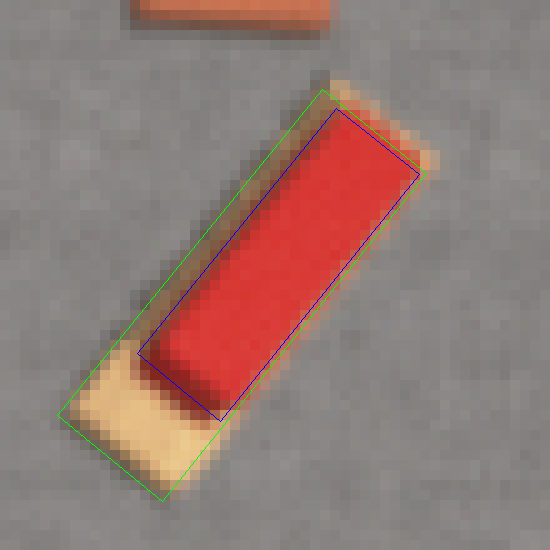

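View pics/ov2.png

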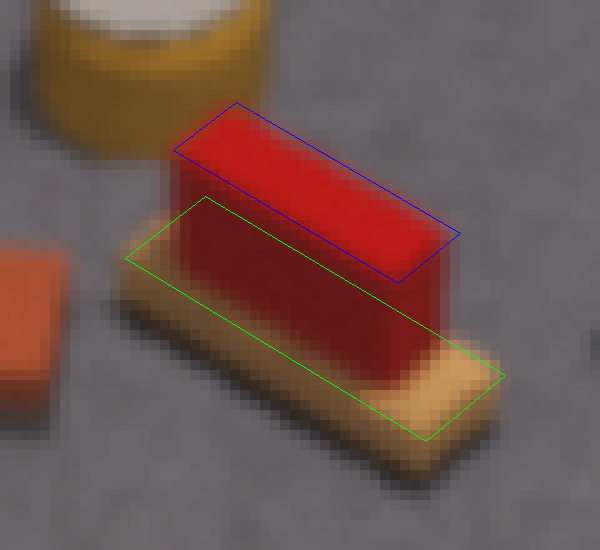

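Run:
```python
from h import *
c=camera('top')
def ov(cx,cy,a,fn):
    im=cv2.resize(c['img'][195:270,60:125],None,fx=8,fy=8,interpolation=cv2.INTER_NEAREST)
    for L,W,z,col in((144,68,22,(255,0,0)),(120,44,22,(0,0,255)),(120,44,8,(0,255,0))):
        q=(proj(c,box(cx,cy,a,L,W,z))-[60,195]+.5)*8
        cv2.polylines(im,[q.astype(int)],True,col)
    cv2.imwrite(fn,im[:,:,::-1])
ov(443.3,340.5,-18.4,'pics/hold1.png')
```

```text
(no output)
```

View pics/hold1.png

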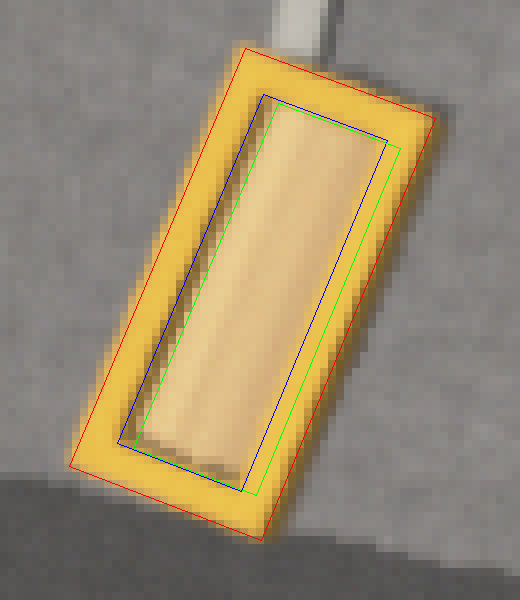

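>>> jog_arm([
  {"translation":[26,-24.5,0],"twist":0},
  {"translation":[26,-24.5,0],"twist":0},
  {"translation":[26,-24.5,0],"twist":0},
  {"translation":[26,-24.5,0],"twist":0},
  {"translation":[26,-24.5,0],"twist":0},
  {"translation":[26,-24.5,0],"twist":0},
  {"translation":[26,-24.5,0],"twist":0},
  {"translation":[26,-24.5,0],"twist":0},
  {"translation":[26,-24.5,0],"twist":0},
  {"translation":[26,-24.5,0],"twist":0},
  {"translation":[10,-35,0],"twist":0},
  {"translation":[10,-35,0],"twist":0},
  {"translation":[10,-35,0],"twist":0},
  {"translation":[10,-35,0],"twist":0},
  {"translation":[10,-35,0],"twist":0},
  {"translation":[10,-35,0],"twist":0},
  {"translation":[10,-35,0],"twist":0},
  {"translation":[10,-35,0],"twist":0},
  {"translation":[10,-35,0],"twist":0},
  {"translation":[10,-35,0],"twist":0},
], grip=0)

```text
time: 2.35
ee_pos: [0.5502, -0.0009, 0.2228]
eef_rot: [0.571, 0.417, -0.417, -0.571]
ft_force: [0.5, 0.2, -0.1]
width: 0.0869
```

>>> jog_arm([
  {"translation":[-7,-34.5,0],"twist":-0.037},
  {"translation":[-7,-34.5,0],"twist":-0.037},
  {"translation":[-7,-34.5,0],"twist":-0.037},
  {"translation":[-7,-34.5,0],"twist":-0.037},
  {"translation":[-7,-34.5,0],"twist":-0.037},
  {"translation":[-7,-34.5,0],"twist":-0.037},
  {"translation":[-7,-34.5,0],"twist":-0.037},
  {"translation":[-7,-34.5,0],"twist":-0.037},
  {"translation":[-7,-34.5,0],"twist":-0.037},
  {"translation":[-7,-34.5,0],"twist":-0.037},
  {"translation":[0,0,0],"twist":0},
  {"translation":[0,0,0],"twist":0},
])

```text
time: 3.55
ee_pos: [0.4795, -0.3452, 0.2225]
eef_rot: [-0.638, -0.304, 0.305, 0.638]
ft_force: [1.4, 1.4, -0.6]
width: 0.087
```

```bash
cat > st.py <<'E'
from h import *
from scipy.spatial.transform import Rotation as R
def st():
    s=read_state();M=R.from_quat(s['eef_rot']).as_matrix()
    print('t',round(s['time'],2),'tcp mm',(s['ee_pos']*1000).round(1),'jaw',np.rad2deg(np.arctan2(M[1,0],M[0,0])).round(2),'down',M[:,1].round(3),'F',s['ft_force'].round(2),'w',round(s['width']*1000,1),'j',np.round(s['joint_positions'],2))
    return s
E
python3 -c "from st import *;st()"
```

```text
t 3.55 tcp mm [ 479.5 -345.2  222.5] jaw 51.02 down [-0. -0. -1.] F [ 1.38  1.37 -0.56] w 87.0 j [-0.02  0.29  0.69  1.59 -0.19  1.33  1.59]
```

>>> jog_arm([
  {"translation":[1,1,-30],"twist":0},
  {"translation":[0,0,-30],"twist":0},
  {"translation":[0,0,-30],"twist":0},
  {"translation":[0,0,-30],"twist":0},
  {"translation":[0,0,-25],"twist":0},
  {"translation":[0,0,-20],"twist":0},
  {"translation":[0,0,-12],"twist":0},
  {"translation":[0,0,-5.5],"twist":0},
  {"translation":[0,0,0],"twist":0},
  {"translation":[0,0,0],"twist":0},
])

```text
time: 4.55
ee_pos: [0.4816, -0.3437, 0.041]
eef_rot: [0.638, 0.305, -0.305, -0.638]
ft_force: [-0.5, 0.1, 0.3]
width: 0.0872
```

>>> jog_arm([
  {"translation":[0,0,0],"twist":0},
  {"translation":[0,0,0],"twist":0},
  {"translation":[0,0,0],"twist":0},
  {"translation":[0,0,0],"twist":0},
  {"translation":[0,0,0],"twist":0},
  {"translation":[0,0,0],"twist":0},
  {"translation":[0,0,0],"twist":0},
  {"translation":[0,0,0],"twist":0},
], grip=1, grip_force=40)

```text
time: 5.35
ee_pos: [0.4809, -0.3435, 0.0401]
eef_rot: [-0.638, -0.305, 0.305, 0.638]
ft_force: [0.6, -0.1, -0.0]
width: 0.031
```

Run:
```python
from st import *
st()
c=camera('top');cv2.imwrite('pics/g1.png',cv2.resize(c['img'][150:300,280:480],None,fx=3,fy=3)[:,:,::-1])
c=camera('side');cv2.imwrite('pics/g1s.png',cv2.resize(c['img'][60:230,200:380],None,fx=3,fy=3)[:,:,::-1])
```

```text
t 5.35 tcp mm [ 480.9 -343.5   40.1] jaw 51.11 down [-0.  0. -1.] F [ 0.61 -0.14 -0.03] w 31.0 j [ 0.05  0.49  0.62  1.77 -0.33  0.99  1.69]
```

View pics/g1s.png

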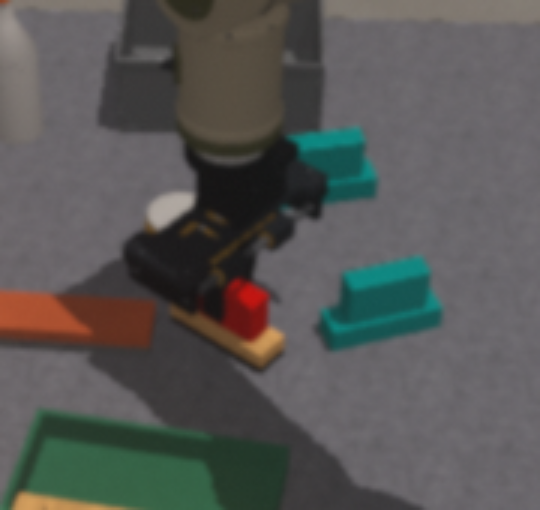

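The side view shows the fingers straddling the red grip. The opening reads 31 mm where 26 is expected, so I'll give them a bit more time.

>>> jog_arm([
  {"translation":[0,0,0],"twist":0},
  {"translation":[0,0,0],"twist":0},
  {"translation":[0,0,0],"twist":0},
  {"translation":[0,0,0],"twist":0},
])

```text
time: 5.85
ee_pos: [0.4809, -0.3436, 0.04]
eef_rot: [-0.638, -0.305, 0.305, 0.638]
ft_force: [-0.4, -0.9, -0.7]
width: 0.0257
```

>>> jog_arm([
  {"translation":[0,0,20],"twist":0},
  {"translation":[0,0,35],"twist":0},
  {"translation":[0,0,35],"twist":0},
  {"translation":[0,0,35],"twist":0},
  {"translation":[0,0,35],"twist":0},
  {"translation":[4,34,0],"twist":0.0373},
  {"translation":[4,34,0],"twist":0.0373},
  {"translation":[4,34,0],"twist":0.0373},
  {"translation":[4,34,0],"twist":0.0373},
  {"translation":[4,34,0],"twist":0.0373},
  {"translation":[4,34,0],"twist":0.0373},
  {"translation":[4,34,0],"twist":0.0373},
  {"translation":[4,34,0],"twist":0.0373},
  {"translation":[4,34,0],"twist":0.0373},
  {"translation":[4,34,0],"twist":0.0373},
  {"translation":[4,34,0],"twist":0.0373},
  {"translation":[4,34,0],"twist":0.0373},
  {"translation":[4,34,0],"twist":0.0373},
  {"translation":[4,34,0],"twist":0.0373},
  {"translation":[0,0,0],"twist":0},
])

```text
time: 7.85
ee_pos: [0.5361, 0.1384, 0.1994]
eef_rot: [-0.535, -0.462, 0.462, 0.536]
ft_force: [-0.4, 0.4, -3.7]
width: 0.0258
```

Run:
```python
from st import *
st()
c=camera('top');cv2.imwrite('pics/g2.png',cv2.resize(c['img'][100:300,100:400],None,fx=2.5,fy=2.5)[:,:,::-1])
c=camera('side');cv2.imwrite('pics/g2s.png',cv2.resize(c['img'][180:400,120:380],None,fx=2.5,fy=2.5)[:,:,::-1])
```

```text
t 7.85 tcp mm [536.1 138.4 199.4] jaw 81.52 down [-0.001  0.002 -1.   ] F [-0.35  0.4  -3.72] w 25.8 j [-0.61  0.19  0.31  1.7  -0.06  1.26  1.14]
```

View pics/g2.png

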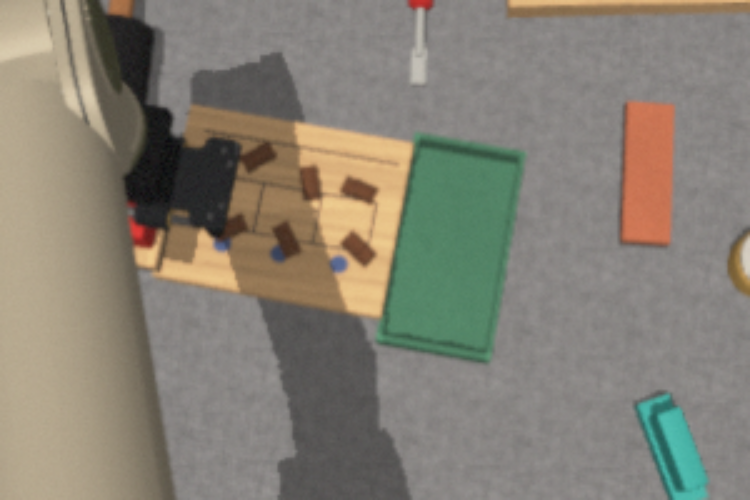

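View pics/g2s.png

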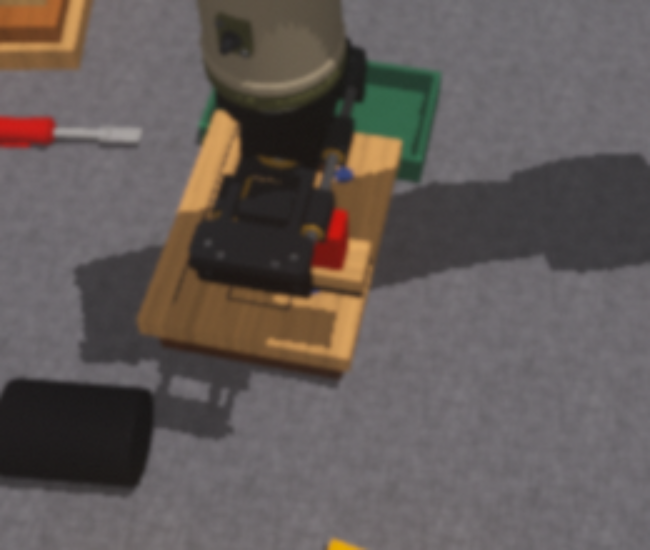

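>>> jog_arm([
  {"translation":[0,0,-25],"twist":0},
  {"translation":[0,0,-25],"twist":0},
  {"translation":[0,0,-25],"twist":0},
  {"translation":[0,0,-13],"twist":0},
  {"translation":[0,0,-6],"twist":0},
  {"translation":[0,0,0],"twist":0},
  {"translation":[0,0,0],"twist":0},
])

```text
time: 8.65
ee_pos: [0.5376, 0.1324, 0.1071]
eef_rot: [0.538, 0.46, -0.459, -0.538]
ft_force: [0.1, -0.2, -1.4]
width: 0.0259
```

```bash
python3 -c "from st import *;st()"
```

```text
t 8.65 tcp mm [537.6 132.4 107.1] jaw 81.01 down [ 0.001  0.001 -1.   ] F [ 0.14 -0.22 -1.41] w 25.9 j [-0.59  0.27  0.31  1.81 -0.09  1.07  1.17]
```

>>> jog_arm([
  {"translation":[0,0,-3],"twist":0},
  {"translation":[0,0,-3],"twist":0},
  {"translation":[0,0,0],"twist":0},
  {"translation":[0,0,0],"twist":0},
])

```text
time: 9.05
ee_pos: [0.5369, 0.1325, 0.1001]
eef_rot: [-0.538, -0.459, 0.459, 0.538]
ft_force: [0.1, -0.6, -2.3]
width: 0.0259
```

>>> jog_arm([
  {"translation":[0,0,0.8],"twist":0},
  {"translation":[-1.9,-12,0],"twist":0},
  {"translation":[-1.9,-12,0],"twist":0},
  {"translation":[-1.9,-12,0],"twist":0},
  {"translation":[-1.9,-12,0],"twist":0},
  {"translation":[-1.9,-12,0],"twist":0},
  {"translation":[-1.9,-12,0],"twist":0},
  {"translation":[-1.9,-12,0],"twist":0},
  {"translation":[-1.9,-12,0],"twist":0},
  {"translation":[-1.9,-12,0],"twist":0},
  {"translation":[-1.9,-12,0],"twist":0},
])

```text
time: 10.15
ee_pos: [0.5178, 0.0115, 0.1009]
eef_rot: [-0.538, -0.459, 0.459, 0.538]
ft_force: [0.4, -0.1, -2.7]
width: 0.0257
```

Run:
```python
from st import *
st()
c=camera('top');cv2.imwrite('pics/g3.png',cv2.resize(c['img'][100:300,100:400],None,fx=2.5,fy=2.5)[:,:,::-1])
```

```text
t 10.15 tcp mm [517.8  11.5 100.9] jaw 81.03 down [ 0.  0. -1.] F [ 0.36 -0.07 -2.72] w 25.7 j [-0.45  0.21  0.38  1.91 -0.09  1.04  1.38]
```

View pics/g3.png

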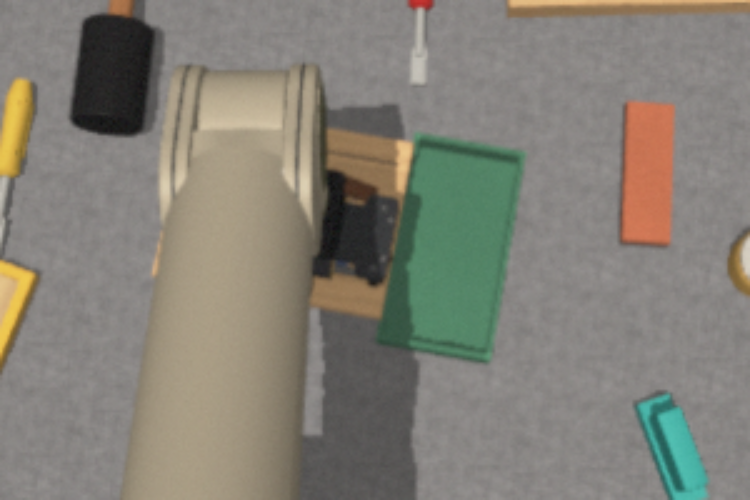

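>>> jog_arm([
  {"translation":[-1.9,-11,0],"twist":0},
  {"translation":[-1.9,-11,0],"twist":0},
  {"translation":[-1.9,-11,0],"twist":0},
  {"translation":[-1.9,-11,0],"twist":0},
  {"translation":[-1.9,-11,0],"twist":0},
  {"translation":[-1.9,-11,0],"twist":0},
  {"translation":[-1.9,-11,0],"twist":0},
  {"translation":[-1.9,-11,0],"twist":0},
  {"translation":[-1.9,-11,0],"twist":0},
  {"translation":[-1.9,-11,0],"twist":0},
  {"translation":[0,0,0],"twist":0},
  {"translation":[0,0,30],"twist":0},
  {"translation":[0,0,30],"twist":0},
  {"translation":[0,0,30],"twist":0},
  {"translation":[0,0,0],"twist":0},
])

```text
time: 11.7
ee_pos: [0.5012, -0.0975, 0.1948]
eef_rot: [0.539, 0.461, -0.458, -0.536]
ft_force: [0.4, -1.6, -2.4]
width: 0.026
```

Run:
```python
from st import *
st()
c=camera('top');cv2.imwrite('pics/g4.png',cv2.resize(c['img'][100:300,100:400],None,fx=2.5,fy=2.5)[:,:,::-1])
c=camera('side');cv2.imwrite('pics/g4s.png',cv2.resize(c['img'][180:400,120:380],None,fx=2.5,fy=2.5)[:,:,::-1])
```

```text
t 11.7 tcp mm [501.2 -97.5 194.8] jaw 81.05 down [ 0.006  0.    -1.   ] F [ 0.4  -1.59 -2.43] w 26.0 j [-0.33  0.09  0.46  1.83 -0.04  1.23  1.56]
```

View pics/g4.png

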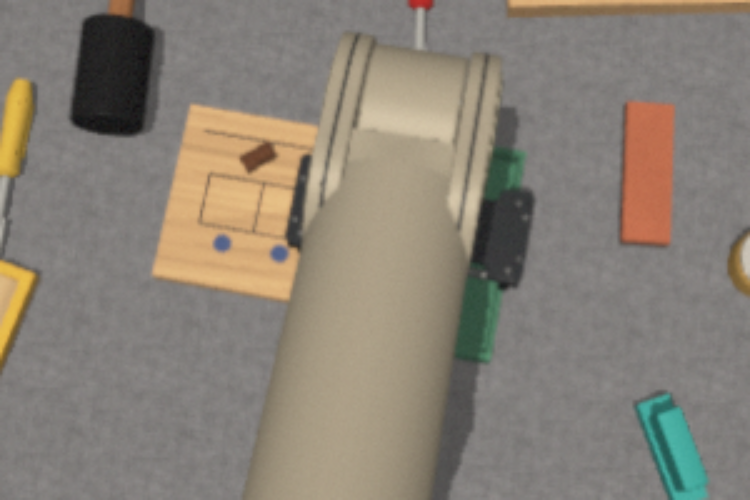

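View pics/g4s.png

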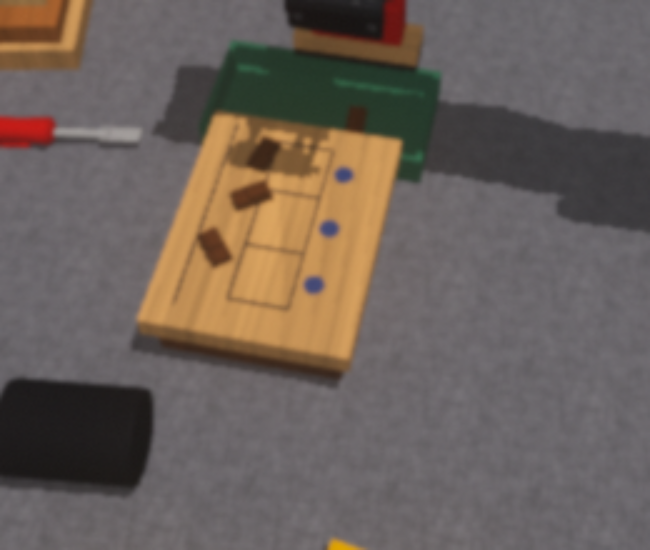

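>>> jog_arm([
  {"translation":[14.7,27.3,0],"twist":0},
  {"translation":[14.7,27.3,0],"twist":0},
  {"translation":[14.7,27.3,0],"twist":0},
  {"translation":[14.7,27.3,0],"twist":0},
  {"translation":[14.7,27.3,0],"twist":0},
  {"translation":[14.7,27.3,0],"twist":0},
  {"translation":[14.7,27.3,0],"twist":0},
  {"translation":[14.7,27.3,0],"twist":0},
  {"translation":[0,0,0],"twist":0},
  {"translation":[0,0,0],"twist":0},
  {"translation":[0,0,-25],"twist":0},
  {"translation":[0,0,-25],"twist":0},
  {"translation":[0,0,-20],"twist":0},
  {"translation":[0,0,-10],"twist":0},
  {"translation":[0,0,-4],"twist":0},
  {"translation":[0,0,0],"twist":0},
  {"translation":[0,0,0],"twist":0},
])

```text
time: 13.5
ee_pos: [0.6171, 0.1207, 0.1079]
eef_rot: [0.538, 0.46, -0.459, -0.537]
ft_force: [-0.4, 0.1, -2.0]
width: 0.0254
```

```bash
python3 -c "from st import *;st()"
```

```text
t 13.5 tcp mm [617.1 120.7 107.9] jaw 81.01 down [ 0.001  0.    -1.   ] F [-0.35  0.1  -1.95] w 25.4 j [-0.52  0.43  0.32  1.6  -0.15  1.13  1.25]
```

>>> jog_arm([
  {"translation":[1,0,-4],"twist":0},
  {"translation":[0,0,-2.9],"twist":0},
  {"translation":[0,0,0],"twist":0},
  {"translation":[0,0,0],"twist":0},
])

```text
time: 13.9
ee_pos: [0.6175, 0.1209, 0.1]
eef_rot: [-0.538, -0.459, 0.459, 0.538]
ft_force: [-0.6, 0.2, -2.2]
width: 0.0257
```

>>> jog_arm([
  {"translation":[0,0,0.8],"twist":0},
  {"translation":[-1.9,-12,0],"twist":0},
  {"translation":[-1.9,-12,0],"twist":0},
  {"translation":[-1.9,-12,0],"twist":0},
  {"translation":[-1.9,-12,0],"twist":0},
  {"translation":[-1.9,-12,0],"twist":0},
  {"translation":[-1.9,-12,0],"twist":0},
  {"translation":[-1.9,-12,0],"twist":0},
  {"translation":[-1.9,-12,0],"twist":0},
  {"translation":[-1.9,-12,0],"twist":0},
  {"translation":[-1.9,-12,0],"twist":0},
  {"translation":[-1.9,-12,0],"twist":0},
  {"translation":[-1.9,-12,0],"twist":0},
])

```text
time: 15.2
ee_pos: [0.5946, -0.0241, 0.1008]
eef_rot: [-0.538, -0.459, 0.459, 0.538]
ft_force: [-0.4, 0.5, -1.9]
width: 0.0255
```

>>> jog_arm([
  {"translation":[-1.9,-11,0],"twist":0},
  {"translation":[-1.9,-11,0],"twist":0},
  {"translation":[-1.9,-11,0],"twist":0},
  {"translation":[-1.9,-11,0],"twist":0},
  {"translation":[-1.9,-11,0],"twist":0},
  {"translation":[-1.9,-11,0],"twist":0},
  {"translation":[-1.9,-11,0],"twist":0},
  {"translation":[-1.9,-11,0],"twist":0},
  {"translation":[0,0,0],"twist":0},
  {"translation":[0,0,30],"twist":0},
  {"translation":[0,0,30],"twist":0},
  {"translation":[0,0,40],"twist":0},
  {"translation":[0,0,0],"twist":0},
])

```text
time: 16.5
ee_pos: [0.5823, -0.1113, 0.2064]
eef_rot: [0.539, 0.462, -0.457, -0.535]
ft_force: [0.5, -0.3, -2.5]
width: 0.0258
```

Run:
```python
from st import *
st()
c=camera('top');cv2.imwrite('pics/g5.png',cv2.resize(c['img'][100:300,100:400],None,fx=2.5,fy=2.5)[:,:,::-1])
c=camera('side');cv2.imwrite('pics/g5s.png',cv2.resize(c['img'][180:400,120:380],None,fx=2.5,fy=2.5)[:,:,::-1])
```

```text
t 16.5 tcp mm [ 582.3 -111.3  206.4] jaw 81.05 down [ 0.009 -0.    -1.   ] F [ 0.48 -0.27 -2.51] w 25.8 j [-0.25  0.27  0.43  1.6  -0.12  1.28  1.62]
```

View pics/g5.png

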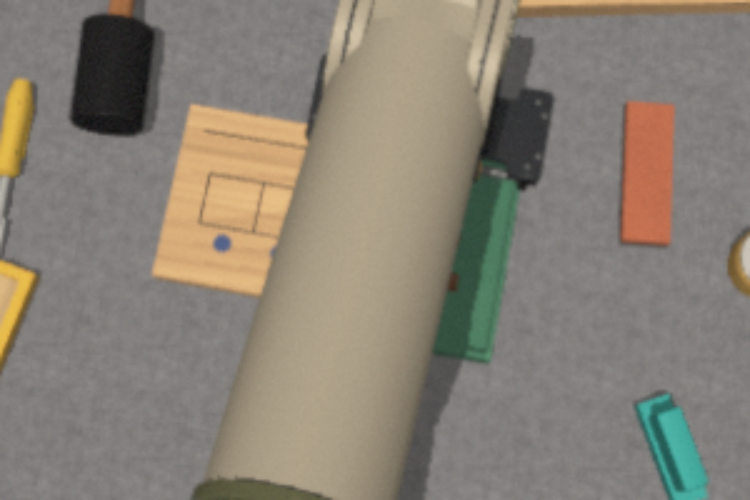

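View pics/g5s.png

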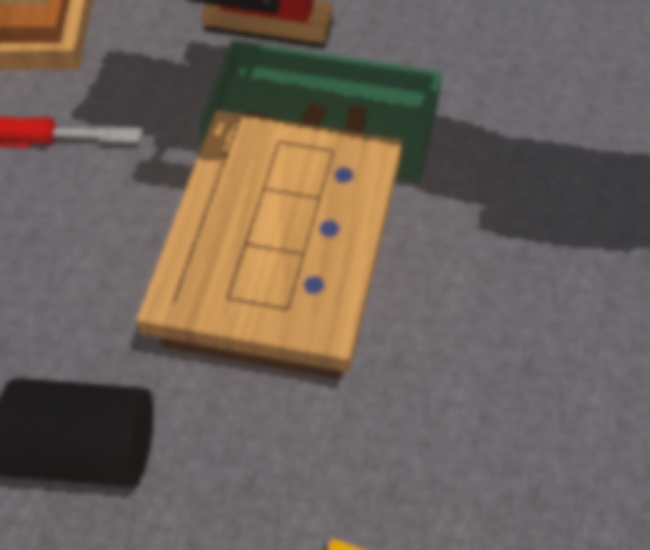

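>>> jog_arm([
  {"translation":[-9.9,32.2,0],"twist":-0.0118},
  {"translation":[-9.9,32.2,0],"twist":-0.0118},
  {"translation":[-9.9,32.2,0],"twist":-0.0118},
  {"translation":[-9.9,32.2,0],"twist":-0.0118},
  {"translation":[-9.9,32.2,0],"twist":-0.0118},
  {"translation":[-9.9,32.2,0],"twist":-0.0118},
  {"translation":[-9.9,32.2,0],"twist":-0.0118},
  {"translation":[-9.9,32.2,0],"twist":-0.0118},
  {"translation":[-9.9,32.2,0],"twist":-0.0118},
  {"translation":[-9.9,32.2,0],"twist":-0.0118},
  {"translation":[-9.9,32.2,0],"twist":-0.0118},
  {"translation":[-9.9,32.2,0],"twist":-0.0118},
  {"translation":[-9.9,32.2,0],"twist":-0.0118},
  {"translation":[-9.9,32.2,0],"twist":-0.0118},
  {"translation":[0,0,0],"twist":0},
  {"translation":[0,0,0],"twist":0},
  {"translation":[0,0,0],"twist":0},
])

```text
time: 18.3
ee_pos: [0.441, 0.3385, 0.1997]
eef_rot: [0.574, 0.413, -0.414, -0.574]
ft_force: [-0.1, -1.0, -2.0]
width: 0.0255
```

Run:
```python
from st import *
st()
c=camera('top');cv2.imwrite('pics/g6.png',cv2.resize(c['img'][130:270,40:340],None,fx=2.6,fy=2.6)[:,:,::-1])
o=np.array([564,16.]);a=np.deg2rad(-9)
m=mask(c,(0,80,15),(15,255,110));m[:,:240]=0
for k in blobs(m,15):
    r=rect(c,k,.010);d=r[:2]-o
    print(cv2.boundingRect(k),r,'station',(d@[np.cos(a),np.sin(a)]).round(),(d@[-np.sin(a),np.cos(a)]).round())
```

```text
t 18.3 tcp mm [441.  338.5 199.7] jaw 71.51 down [-0.001 -0.001 -1.   ] F [-0.07 -1.05 -2.01] w 25.5 j [-0.83  0.19  0.1   1.68 -0.02  1.27  0.53]
(259, 187, 12, 25) [ 539.8 -101.9   64.1   26.6  -10.8] station -5.0 -120.0
```

View pics/g6.png

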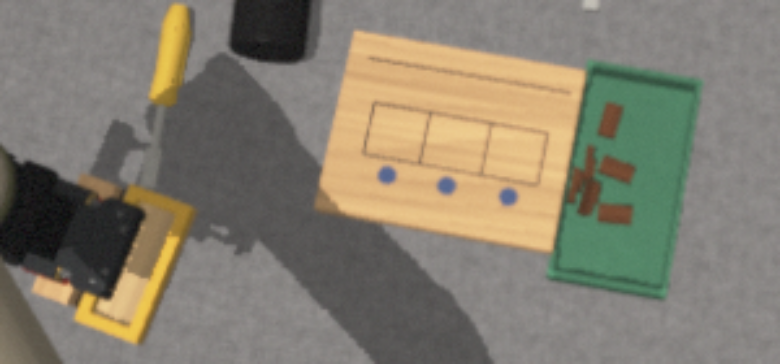

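Run:
```python
from st import *
c=camera('top');cv2.imwrite('pics/g7.png',cv2.resize(c['img'][150:250,245:320],None,fx=6,fy=6,interpolation=cv2.INTER_CUBIC)[:,:,::-1])
o=np.array([564,16.]);a=np.deg2rad(-9)
m=mask(c,(0,110,15),(16,255,170));m[:,:255]=0;m[:,320:]=0;m[:150]=0;m[250:]=0
for k in blobs(m,8):
    r=rect(c,k,.010);d=r[:2]-o
    print(cv2.boundingRect(k),r,'station',(d@[np.cos(a),np.sin(a)]).round(),(d@[-np.sin(a),np.cos(a)]).round())
c=camera('side');cv2.imwrite('pics/g7s.png',cv2.resize(c['img'][180:280,180:310],None,fx=5,fy=5,interpolation=cv2.INTER_CUBIC)[:,:,::-1])
```

```text
(270, 209, 13, 7) [ 507.1 -130.1   29.8   15.5   83.1] station -33.0 -153.0
(271, 191, 13, 9) [ 551.8 -131.1   31.1   15.9   72.6] station 11.0 -147.0
(259, 187, 11, 25) [539.9 -98.4  63.4  25.8   1.3] station -6.0 -117.0
(271, 170, 8, 13) [ 602.  -123.5   31.4   14.   -16.6] station 59.0 -132.0
```

View pics/g7.png

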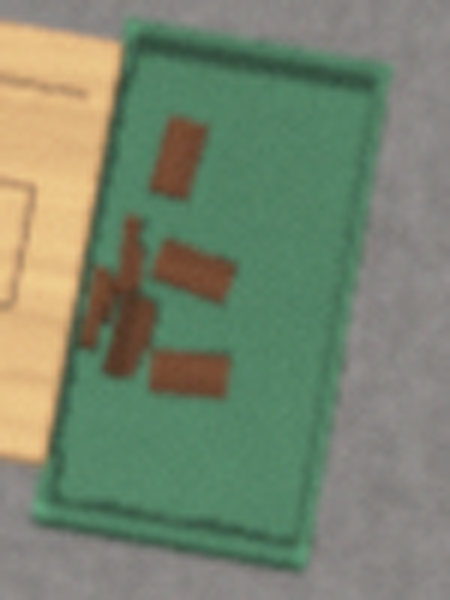

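View pics/g7s.png

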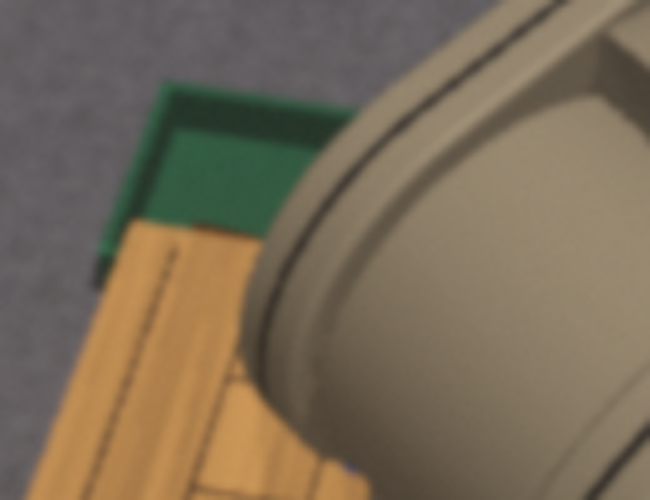

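Run:
```python
from st import *
c=camera('top')
o=np.array([564,16.]);a=np.deg2rad(-9)
for nm,uv in(('left chip corners',[(85,345),(112,275),(98,265),(112,300)]),('centre left chip',[(97,308)]),('panel edge',[(75,390),(118,60)]),('rim inner outline',[(128,60),(58,490)])):
    uv=np.array(uv)/6-.5+[245,150]
    for z in(.005,.02,.034,.06):
        d=ray(c,uv,z)[:,:2]*1000-o
        print(nm,z,'x',(d@[np.cos(a),np.sin(a)]).round(1),'y',(d@[-np.sin(a),np.cos(a)]).round(1))
```

```text
left chip corners 0.005 x [-28.3   4.2   7.4  -6.7] y [-106.9 -112.7 -105.9 -114.7]
left chip corners 0.02 x [-31.2   0.9   4.1  -9.9] y [-107.5 -113.3 -106.6 -115.3]
left chip corners 0.034 x [-33.9  -2.2   1.  -12.8] y [-108.1 -113.9 -107.3 -115.8]
left chip corners 0.06 x [-38.9  -7.9  -4.7 -18.3] y [-109.3 -114.9 -108.4 -116.8]
centre left chip 0.005 x [-11.4] y [-109.]
centre left chip 0.02 x [-14.5] y [-109.6]
centre left chip 0.034 x [-17.3] y [-110.2]
centre left chip 0.06 x [-22.7] y [-111.3]
panel edge 0.005 x [-48.4  99.7] y [-106.2  -97.8]
panel edge 0.02 x [-51.1  95.3] y [-106.9  -98.6]
panel edge 0.034 x [-53.6  91.2] y [-107.5  -99.3]
panel edge 0.06 x [-58.1  83.5] y [-108.7 -100.6]
rim inner outline 0.005 x [100.5 -92.4] y [-102.1 -107. ]
rim inner outline 0.02 x [ 96.1 -94.5] y [-102.8 -107.7]
rim inner outline 0.034 x [ 92.  -96.5] y [-103.5 -108.3]
rim inner outline 0.06 x [  84.3 -100.1] y [-104.8 -109.5]
```

All six chips are in the tray: three lie flat and three are piled against its inner wall. Next is the placement, starting with a descent to just above the pocket.

>>> jog_arm([
  {"translation":[2,1.5,-25],"twist":0},
  {"translation":[0,0,-25],"twist":0},
  {"translation":[0,0,-25],"twist":0},
  {"translation":[0,0,-25],"twist":0},
  {"translation":[0,0,-18],"twist":0},
  {"translation":[0,0,-7],"twist":0},
  {"translation":[0,0,0],"twist":0},
  {"translation":[0,0,0],"twist":0},
  {"translation":[0,0,0],"twist":0},
])

```text
time: 19.4
ee_pos: [0.4436, 0.3416, 0.077]
eef_rot: [-0.574, -0.414, 0.413, 0.574]
ft_force: [-0.7, -0.3, -1.9]
width: 0.0257
```

Run:
```python
from st import *
st()
c=camera('top');im=cv2.resize(c['img'][180:280,40:140],None,fx=6,fy=6,interpolation=cv2.INTER_CUBIC)
for L,W,z,col in((144,68,22,(255,0,0)),(110,34,66,(0,0,255))):
    q=(proj(c,box(443.3,340,-18.4,L,W,z))-[40,180]+.5)*6
    if z==22: cv2.polylines(im,[q.astype(int)],True,col)
cv2.imwrite('pics/g8.png',im[:,:,::-1])
```

```text
t 19.4 tcp mm [443.6 341.6  77. ] jaw 71.55 down [ 0.002  0.001 -1.   ] F [-0.74 -0.33 -1.92] w 25.7 j [-0.82  0.31  0.09  1.81 -0.03  1.02  0.54]
```

View pics/g8.png

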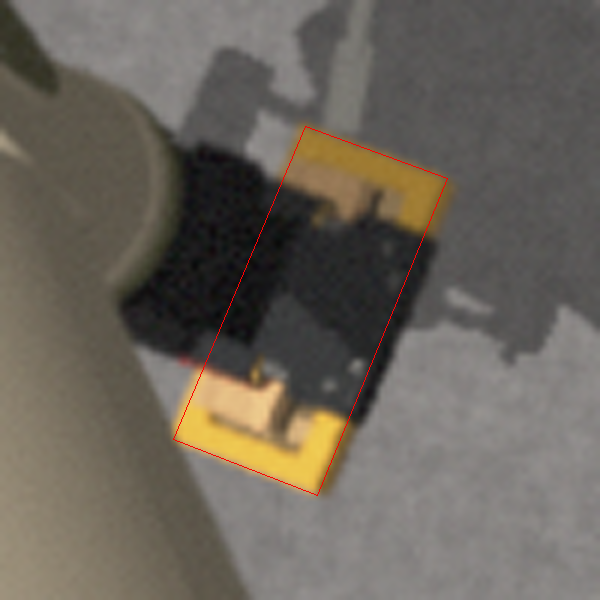

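Run:
```python
from st import *
c=camera('top');im=cv2.resize(c['img'][180:280,40:140],None,fx=6,fy=6,interpolation=cv2.INTER_CUBIC)
for cx,cy,L,W,z,col in((443.3,340,120,44,22,(255,0,0)),(443.6,341.6,110,34,61,(0,0,255))):
    q=(proj(c,box(cx,cy,-18.4,L,W,z))-[40,180]+.5)*6
    cv2.polylines(im,[q.astype(int)],True,col)
cv2.imwrite('pics/g9.png',im[:,:,::-1])
```

```text
(no output)
```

View pics/g9.png

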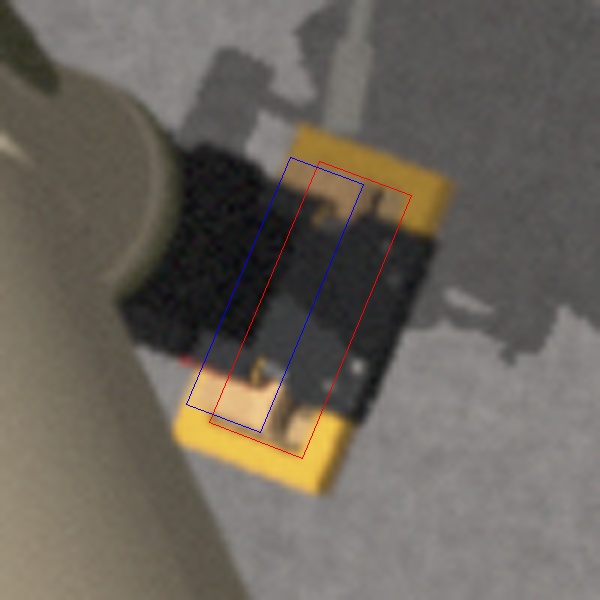

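The foot ends match the prediction and sit inside the pocket outline, so I'll lower gently.

>>> jog_arm([
  {"translation":[0,-1.3,-6],"twist":0},
  {"translation":[0,0,-6],"twist":0},
  {"translation":[0,0,-5],"twist":0},
  {"translation":[0,0,-4],"twist":0},
  {"translation":[0,0,-3],"twist":0},
  {"translation":[0,0,0],"twist":0},
  {"translation":[0,0,0],"twist":0},
])

```text
time: 20.2
ee_pos: [0.443, 0.3399, 0.0518]
eef_rot: [-0.574, -0.413, 0.413, 0.574]
ft_force: [-0.9, -0.6, -2.6]
width: 0.0254
```

```bash
python3 -c "from st import *;st()"
```

```text
t 20.2 tcp mm [443.  339.9  51.8] jaw 71.56 down [ 0.  0. -1.] F [-0.85 -0.59 -2.64] w 25.4 j [-0.81  0.34  0.09  1.83 -0.04  0.97  0.54]
```

No contact at sole height 11.8 mm, which is already below the rim at 22 mm, so it's inside the pocket. The last 3.5 mm goes in slowly.

>>> jog_arm([
  {"translation":[0,0,-1.5],"twist":0},
  {"translation":[0,0,-1.3],"twist":0},
  {"translation":[0,0,-0.7],"twist":0},
  {"translation":[0,0,0],"twist":0},
  {"translation":[0,0,0],"twist":0},
])

```text
time: 20.7
ee_pos: [0.443, 0.3399, 0.0483]
eef_rot: [-0.574, -0.414, 0.413, 0.574]
ft_force: [-0.5, -1.6, -2.4]
width: 0.0256
```

>>> jog_arm([
  {"translation":[0,0,0],"twist":0},
  {"translation":[0,0,0],"twist":0},
  {"translation":[0,0,0],"twist":0},
  {"translation":[0,0,0],"twist":0},
  {"translation":[0,0,0],"twist":0},
  {"translation":[0,0,0],"twist":0},
  {"translation":[0,0,0],"twist":0},
  {"translation":[0,0,0],"twist":0},
  {"translation":[0,0,0],"twist":0},
  {"translation":[0,0,0],"twist":0},
  {"translation":[0,0,0],"twist":0},
  {"translation":[0,0,0],"twist":0},
], grip=0)

```text
time: 21.9
ee_pos: [0.443, 0.3399, 0.0483]
eef_rot: [-0.574, -0.413, 0.413, 0.574]
ft_force: [-0.4, 0.5, 0.2]
width: 0.0873
```

>>> jog_arm([
  {"translation":[0,0,10],"twist":0},
  {"translation":[0,0,20],"twist":0},
  {"translation":[0,0,30],"twist":0},
  {"translation":[0,0,30],"twist":0},
  {"translation":[0,0,30],"twist":0},
  {"translation":[0,0,30],"twist":0},
  {"translation":[0,30,0],"twist":0},
  {"translation":[0,40,0],"twist":0},
  {"translation":[0,40,0],"twist":0},
  {"translation":[0,40,0],"twist":0},
  {"translation":[0,40,0],"twist":0},
  {"translation":[0,40,0],"twist":0},
  {"translation":[0,0,0],"twist":0},
  {"translation":[0,0,0],"twist":0},
])

```text
time: 23.3
ee_pos: [0.4425, 0.5704, 0.198]
eef_rot: [0.574, 0.414, -0.414, -0.573]
ft_force: [0.1, -0.8, 0.0]
width: 0.0871
```

Run:
```python
from st import *
st()
c=camera('top');im=cv2.resize(c['img'][180:280,40:140],None,fx=6,fy=6,interpolation=cv2.INTER_CUBIC)
for cx,cy,L,W,z,col in((443.3,340,144,68,22,(255,0,0)),(443.3,340,80,26,78,(0,0,255)),(443.3,340,110,34,32,(0,255,0))):
    q=(proj(c,box(cx,cy,-18.4,L,W,z))-[40,180]+.5)*6
    cv2.polylines(im,[q.astype(int)],True,col)
cv2.imwrite('pics/f1.png',im[:,:,::-1])
m=mask(c,(0,150,60),(6,255,255))
for k in blobs(m,30):
    b=cv2.boundingRect(k)
    if b[0]<140 and b[1]>180: print(b,rect(c,k,.078))
cv2.imwrite('pics/f2.png',c['img'][:,:,::-1])
```

```text
t 23.3 tcp mm [442.5 570.4 198. ] jaw 71.63 down [-0.    -0.001 -1.   ] F [ 0.08 -0.76  0.03] w 87.1 j [-1.    0.56  0.05  1.19 -0.02  1.39  0.29]
(75, 212, 25, 34) [441.1 330.2  77.6  38.9 -17.5]
```

View pics/f1.png

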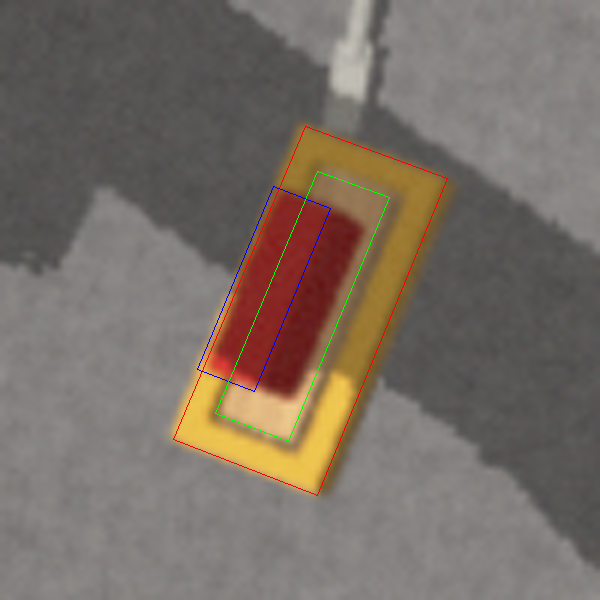

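View pics/f2.png

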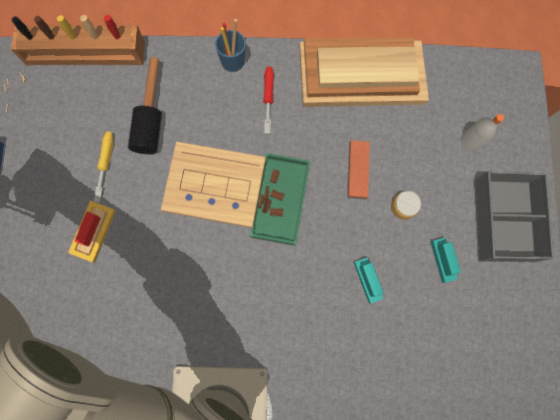

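The scraper sits flat inside the pocket outline with an even gap all round. The six chips are still in the tray and the bystanders haven't moved. Handing in.

```bash
python3 -c "
from bench import *
print(close_job())"
```

```text
the job is handed in; nothing more can be done
None
```

I wiped all six chips off the panel into the green tray with two strokes of the scraper. I then set the scraper in its yellow-rimmed holder, released it and backed the arm away. The job was handed in at about 23 s of the 64 s allowed; it reports no verdict.

What the last checks showed:
- **Chips:** the panel is clear and all six are in the tray. Three lie flat. Three are piled against the inner wall on the panel side, at about y = -105 to -110 mm in the station frame. I judged the pile to be under 50 mm high, but did not measure it.
- **Scraper:** I let go with its underside about 0.3 mm above the pocket floor, within about 1 mm of my measured pocket centre and within 0.1° of its measured angle. The last picture shows its foot inside the pocket, lined up with it. That picture suggests the red grip sits 1–2 mm to one side of my prediction, which is within the camera calibration.
- **Everything else:** the gouge, stone and tin look unmoved, and so do the turquoise look-alikes. The gripper is open and clear of everything. The readings taken after each move showed forces of only a few newtons, and the fingertips stayed about 40 mm above the panel while wiping.

No check failed.

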